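Ready the tablet magazine for refilling

TASK

Get the laundry tablet dispenser ready for me to refill: layer the three round tablets into one neat stack centred on the round wooden plate, then take the upright handle of the dispenser's spring follower, pull it back along the trough until its pointer is level with the dark clip on the trough's side wall, and keep it there. Finish while still holding the handle at the clip, because it springs back if you let go; leave the tumbler, the jar and the potted plant where they are.

Things in the scene. Friction and masses are not known exactly. Their poses are not given: they have to be found in the camera images.
- tablet_a: white pressed laundry tablet, flat disc 60 mm in diameter, 18 mm thick, about 60 g; lies flat on the counter; the three are alike. Origin: centre of its underside, z up
- tablet_b: white pressed laundry tablet, flat disc 60 mm in diameter, 18 mm thick, about 60 g; lies flat on the counter; the three are alike. Origin: centre of its underside, z up
- tablet_c: white pressed laundry tablet, flat disc 60 mm in diameter, 18 mm thick, about 60 g; lies flat on the counter; the three are alike. Origin: centre of its underside, z up
- plate: loose flat round wooden plate, 104 mm in diameter, 12 mm thick, no rim, about 350 g. Origin: centre of its underside, on the counter; its flat top is 12 mm higher
- magazine: fixed tablet dispenser: white open-topped trough, 230 mm long, 76 mm wide, walls 5 mm thick and 55 mm high. Origin on the counter under its centre line, 140 mm from its near end (-x) and 90 mm from its far end (+x; that end wall is only 28 mm high). Its x axis runs along the trough away from the robot, turned up to 0.35 rad either way
- follower: grey cross plate (24 mm along the trough, 60 mm across, 6 mm thick) over the trough, with an upright handle. Origin: top of the plate under the handle's middle, 63 mm above the counter; axes as the trough's. Rests 78 mm to +x of the trough's origin; pulls out up to 130 mm to -x against a spring, 4 N at first, 60 N/m more (6.5 to 9 N at the clip). Let go, it springs back
- handle (a point): middle of the follower's upright steel handle, a block 14 mm along the trough, 32 mm across and 45 mm high; this point is 22 mm above the cross plate and 23 mm below the handle's top, 85 mm above the counter
- pointer (a point): tip of the follower's grey pointer, 5 mm wide, that sticks out 46 mm to the right (-y of the trough) of the handle's middle, over the side wall, at the same place along the trough as the handle's middle
- mark: dark steel clip, 7 mm along the trough, 50 mm high, fixed outside on the trough's right (-y) side wall, 50 to 90 mm to -x of the follower's rest, a different place each time. Origin: its middle along the trough, at the top of the wall; axes as the trough's. The follower is at the clip when its origin (and pointer) has this x along the trough; it passes the clip without touching
- tumbler: greenish tumbler, 68 mm in diameter, 85 mm high, beyond the work. Origin: centre of its underside. A bystander: leave it where it is
- jar: lidded glass jar, 68 mm in diameter, 90 mm high, beyond the work. Origin: centre of its underside. A bystander: leave it where it is
- potplant: small plant in a white pot, 80 mm in diameter, about 100 mm high, on the near right of the work. Origin: centre of its underside. A bystander: leave it where it is
Mind the look-alikes: they are no part of the job. What is shaped like the tablet_c but green or orange is not meant.

How it is judged:
On the way, in this order (a step that is already met when the one before it is completed fails the run):
1. one tablet lies flat and centred on the plate, let go (((horizontal distance between tablet_a and plate below 0.008 m and angle between tablet_a's own z axis and vertical below 0.1 rad and z of tablet_a in the frame of plate between 0.009 and 0.017 m and linear speed of tablet_a below 0.03 m/s and contact force between the fingers and tablet_a below 0.3 N) or (horizontal distance between tablet_b and plate below 0.008 m and angle between tablet_b's own z axis and vertical below 0.1 rad and z of tablet_b in the frame of plate between 0.009 and 0.017 m and linear speed of tablet_b below 0.03 m/s and contact force between the fingers and tablet_b below 0.3 N) or (horizontal distance between tablet_c and plate below 0.008 m and angle between tablet_c's own z axis and vertical below 0.1 rad and z of tablet_c in the frame of plate between 0.009 and 0.017 m and linear speed of tablet_c below 0.03 m/s and contact force between the fingers and tablet_c below 0.3 N))), for 0.2 s.
2. two tablets are stacked on the plate, let go ((((horizontal distance between tablet_a and plate below 0.008 m and angle between tablet_a's own z axis and vertical below 0.1 rad and z of tablet_a in the frame of plate between 0.009 and 0.035 m and linear speed of tablet_a below 0.03 m/s and contact force between the fingers and tablet_a below 0.3 N) and (horizontal distance between tablet_b and plate below 0.008 m and angle between tablet_b's own z axis and vertical below 0.1 rad and z of tablet_b in the frame of plate between 0.009 and 0.035 m and linear speed of tablet_b below 0.03 m/s and contact force between the fingers and tablet_b below 0.3 N)) or ((horizontal distance between tablet_a and plate below 0.008 m and angle between tablet_a's own z axis and vertical below 0.1 rad and z of tablet_a in the frame of plate between 0.009 and 0.035 m and linear speed of tablet_a below 0.03 m/s and contact force between the fingers and tablet_a below 0.3 N) and (horizontal distance between tablet_c and plate below 0.008 m and angle between tablet_c's own z axis and vertical below 0.1 rad and z of tablet_c in the frame of plate between 0.009 and 0.035 m and linear speed of tablet_c below 0.03 m/s and contact force between the fingers and tablet_c below 0.3 N)) or ((horizontal distance between tablet_b and plate below 0.008 m and angle between tablet_b's own z axis and vertical below 0.1 rad and z of tablet_b in the frame of plate between 0.009 and 0.035 m and linear speed of tablet_b below 0.03 m/s and contact force between the fingers and tablet_b below 0.3 N) and (horizontal distance between tablet_c and plate below 0.008 m and angle between tablet_c's own z axis and vertical below 0.1 rad and z of tablet_c in the frame of plate between 0.009 and 0.035 m and linear speed of tablet_c below 0.03 m/s and contact force between the fingers and tablet_c below 0.3 N)))), for 0.2 s.
3. all three tablets are stacked on the plate, let go (horizontal distance between each of tablet_a, tablet_b, tablet_c and plate below 0.008 m and angle between each of tablet_a, tablet_b, tablet_c's own z axis and vertical below 0.1 rad and z of tablet_a in the frame of plate between 0.009 and 0.053 m and linear speed of each of tablet_a, tablet_b, tablet_c below 0.03 m/s and contact force between the fingers and tablet_a below 0.3 N and z of tablet_b in the frame of plate between 0.009 and 0.053 m and contact force between the fingers and tablet_b below 0.3 N and z of tablet_c in the frame of plate between 0.009 and 0.053 m and contact force between the fingers and tablet_c below 0.3 N), for 0.2 s.
4. the follower is held still at the clip by the fingers (all of step 3 and x of follower in the frame of mark between -0.006 and 0.006 m and linear speed of follower below 0.02 m/s and contact force between the fingers and follower above 3 N), for 0.5 s.
At the end, for the whole second after the job is handed in: Three tablets flat in one stack, each within 8 mm of the plate's centre, not touched; plate on the counter; follower held still by the fingers (over 3 N), its pointer within 6 mm of the clip's middle along the trough; tumbler, jar and plant upright within 30 mm of their starts (all of step 4 and height (world z) of plate below 0.005 m and distance of each of tumbler, jar, potplant from where it was at the start of the episode below 0.03 m and angle between each of tumbler, jar, potplant's own z axis and vertical below 0.2 rad); the arm keeps its last pose, push and grip.
It fails at once if a bystander is shifted more than 30 mm or tipped ((distance of tumbler from where it was at the start of the episode above 0.03 m or angle between tumbler's own z axis and vertical above 0.3 rad) or (distance of jar from where it was at the start of the episode above 0.03 m or angle between jar's own z axis and vertical above 0.3 rad) or (distance of potplant from where it was at the start of the episode above 0.03 m or angle between potplant's own z axis and vertical above 0.3 rad)).
It also fails if it takes over 72 s, if anything falls off the work surface, if the arm or the gripper's body presses on something with over 40 N, if the wrist force passes 120 N, or if a joint passes its speed limit or range.

ROBOT

A 6-joint arm with a two-finger parallel gripper is mounted at the origin on the work surface. World frame = base frame: x ahead of the robot, y to its left, z up, the work surface at z = 0. Lengths are in m, angles in rad, forces in N, time in s.
With the tool pointing down it reaches from about 0.3 to 0.75 m from the base axis. Payload 8.5 kg.
Tool frame: the origin (TCP) lies midway between the tips of the shut fingers; the grasp point (between the pads) lies 19 mm behind it; z points along the fingers, x is the direction in which the jaws open and shut, and the axes are right-handed (so a half turn about z gives the same grasp; the last joint's range is limited). The gripper opens to 88 mm and grips with 3 to 60 N. Pads are 18 mm wide; open, the fingers measure 123 mm over their backs; the gripper's body (75 mm by 187 mm) begins 45 mm behind the grasp point.
Start: joints at [1.091, 0.381, 1.297, -0, 1.464, -0.215], TCP at [0.144, 0.531, 0.239] pointing down, gripper open.
Joint ranges: [-3.11, 3.11], [-0.89, 2.33], [0.22, 2.48], [-1.42, 4.56], [0.17, 2.85], [-2.88, 2.88]. Speed limits (rad/s): [2.39, 2.39, 3.14, 3.14, 3.14, 3.14].

INTERFACE

Orientations are given as a unit quaternion [x, y, z, w].
In Python, from plant import manip gives the robot as it stands.
- The arm moves only by the tool arm_command, never from a script. Its argument "motion" is one flat list of numbers, 7 for each row, row after row: the shift along the tool's x, y, z in m, then the turn, a rotation vector about the tool's x, y, z in rad, then the finger opening in m, from 0 to 0.0881. In form: [tx, ty, tz, ax, ay, az, fingers, tx, ty, tz, ax, ay, az, fingers, ...]. A call has 1 to 5 rows; each row shifts and turns the commanded pose from where the row before left it, along the tool's axes as they then stand; what a row does not reach is not made up. A row lasts 1/10 s, in which the tool goes at most 50 mm and 8.59 degrees, less where a joint would pass 70% of its speed; a pose out of reach is approached as far as the arm can. A call is refused whole if a number of a shift passes 0.05 or a number of a turn 0.15, either way. A call with a gripper value outside its range is refused whole. The fingers move at their own pace and stop on an object; "newtons" is the grip in N (left out, the last holds). Time passes only in rows, so rows that do not move let the fingers close. It gives the time, the measured TCP pose, the force and the opening at its end, in the units of the state.
- manip.observe(): the state, without advancing time (a new reading comes with each control period).
- manip.capture(name): name is "scene" or "top" or "wrist"; returns (picture, depth): 420x560x3 uint8, blue, green, red; 420x560 float32, m along the optical axis (not along the pixel's ray), 0 where there is no reading.
- manip.get_calibration(name): a dict with "K" (3x3 intrinsics, pixels), "extrinsics" (4x4, takes a point from world to camera coordinates); the wrist camera has in their place "hand_eye" (4x4, takes a point from camera to tool coordinates, whose origin is the TCP and whose axes are the tool frame's). Camera axes: x right, y up, looking along -z (the intrinsics and any distortion apply to the point x, -y, -z); pixel columns grow to the right and rows downward; lengths in m; the calibration is good to about 2 mm. A picture is of the moment at which its call begins: read the wrist's pose just before it. get_calibration takes no time and is no camera call.
- manip.job_done(): hands the job in, once; it reports no verdict.
Trained networks look in the newest picture that a camera, given by its name, has taken for a name from the list of things; names that differ only in an ending like _2 or _b are one class to them, and where a whole thing is asked for, a point or a joint stands for the part that bears it (a point fixed in the world has none). Each returns a list of dicts, best first, with "confidence" (0 to 1); they miss things now and then, are a little off and sometimes report something else, mostly with a low value. They report only what shows in the picture. A call takes as long as a camera call. They do not tell look-alikes from the thing itself.
- manip.recognise(camera, thing): "box" ([centre column, centre row, width, height] in pixels, round what is visible of it).
The state is a dict: "clock": time; "joint_pos": joint angles; "qvel": joint speeds; "effort": joint torques, N m; "position": TCP position; "tcp_rot": TCP orientation; "force": force on the tool from outside, world axes, zero at the start; "ft_torque": the same for the moment, N m; "width": opening from 0.0 (shut) to 1.0 (fully open).
Only numpy, scipy, OpenCV 4.12 (cv2) and the standard library are available. Lean on these libraries where they do the work, as an engineer would, in place of code of your own. Each camera call takes 0.05 s, during which the arm holds its last target. There are 200 camera calls.

## Working session

There is one attempt and no reset: what is moved stays moved. The work goes in short steps, Python scripts to look and compute and a tool call to move; the robot and the scene stay as the last step left them, time stands still between calls to the robot, and variables do not carry over. Pictures are saved under pics/ and viewed, about 8 in all and at most 12, crops included, and the job is handed in when it is done.

Besides the shell and the picture viewer there is one more tool, called after "Emit:" in YAML: its name, and indented under it one key for each argument. arm_command: Moves the arm, as the interface text tells. Its arguments: {"type":"object","properties":{"motion":{"type":"array"},"newtons":{"type":"number"}},"required":["motion"]}

```bash
mkdir -p pics; ls; cat > h.py <<'E'
import numpy as np, cv2
from plant import manip
from scipy.spatial.transform import Rotation as R
def T_wc(name, st=None):
    c=manip.get_calibration(name)
    if 'extrinsics' in c: return np.array(c['K']),np.linalg.inv(np.array(c['extrinsics'])),c
    T=np.eye(4);T[:3,:3]=R.from_quat(st['tcp_rot']).as_matrix();T[:3,3]=st['position']
    return np.array(c['K']),T@np.array(c['hand_eye']),c
def cloud(name):
    st=manip.observe(); im,d=manip.capture(name); K,T,c=T_wc(name,st)
    v,u=np.mgrid[:d.shape[0],:d.shape[1]]
    p=np.stack([(u-K[0,2])/K[0,0]*d,-(v-K[1,2])/K[1,1]*d,-d],-1)
    return im,d,p@T[:3,:3].T+T[:3,3]
E
python3 - <<'E'
from h import *
print(manip.observe())
for n in('scene','top','wrist'):
    c=manip.get_calibration(n);print(n,{k:np.round(v,3).tolist() if not isinstance(v,str) else v for k,v in c.items()})
    im,d,P=cloud(n);cv2.imwrite(f'pics/{n}0.png',im);np.savez(f'{n}0.npz',im=im,P=P)
    for t in('tablet_a','plate','magazine','follower','handle','pointer','mark','tumbler','jar','potplant'):
        for r in manip.recognise(n,t)[:6]:
            b=r['box'];u,v=int(b[0]),int(b[1]);print(n,t,round(r['confidence'],2),np.round(b).astype(int),P[min(v,419),min(u,559)].round(3))
E
```

```text
pics
{'clock': 0.0, 'joint_pos': array([ 1.09072446e+00,  3.81190753e-01,  1.29825435e+00, -1.75021239e-05,
        1.46361360e+00, -2.15284385e-01]), 'qvel': array([ 0.00053657,  0.00018126, -0.00179023, -0.00247951, -0.00048691,
       -0.00028725]), 'effort': array([ 3.27239295e-04, -4.37929523e+01, -2.24554074e+01,  7.13803852e-02,
        3.52829578e-02, -5.31058913e-05]), 'position': array([0.1438007 , 0.53057296, 0.23814276]), 'tcp_rot': array([ 7.94261186e-01,  6.07576029e-01, -6.60230414e-04,  3.18592449e-04]), 'force': array([ 0.85821153, -0.33628794, -1.13245562]), 'ft_torque': array([-0.0085361 ,  0.02063902,  0.03458651]), 'width': 1.0046145924482657}
scene {'K': [[395.113, 0.0, 279.094], [0.0, 395.113, 211.956], [0.0, 0.0, 1.0]], 'extrinsics': [[-0.41, 0.912, 0.003, 0.26], [-0.727, -0.329, 0.603, 0.341], [0.551, 0.245, 0.798, -1.461], [0.0, 0.0, 0.0, 1.0]]}
scene tablet_a 0.88 [153 216  21  21] [ 0.676 -0.392  0.021]
scene tablet_a 0.78 [181 236  22  22] [ 0.705 -0.277  0.02 ]
scene tablet_a 0.74 [251 187  18  15] [ 0.459 -0.175  0.021]
scene tablet_a 0.56 [236 231  22 
[... 1393 characters left out ...]
.78 [249 130  28  31] [0.8   0.043 0.008]
top tumbler 0.39 [322 196  24  22] [ 0.612 -0.147  0.02 ]
top jar 0.56 [317 143  25  38] [ 0.381 -0.05   1.132]
top jar 0.52 [322 196  25  21] [ 0.614 -0.147  0.019]
top jar 0.33 [340 258  22  23] [ 0.45  -0.188  0.018]
top jar 0.33 [429 314  42  31] [ 0.315 -0.381  0.096]
top potplant 0.74 [429 312  41  35] [ 0.317 -0.379  0.096]
top potplant 0.21 [379 203  24  24] [ 0.593 -0.298  0.017]
wrist {'K': [[342.275, 0.0, 282.94], [0.0, 342.275, 211.517], [0.0, 0.0, 1.0]], 'hand_eye': [[1.0, -0.001, -0.0, 0.001], [-0.001, -0.957, -0.289, -0.076], [-0.0, 0.289, -0.957, -0.146], [0.0, 0.0, 0.0, 1.0]]}
wrist magazine 0.65 [152 385  72  41] [0.359 0.295 0.022]
```

```bash
python3 -c "
import cv2,numpy as np
print(1)"
```

```text
1
```

```bash
python3 -c "
import cv2
a=cv2.imread('pics/top0.png')[100:350,90:470];cv2.imwrite('pics/v1.png',cv2.resize(a,None,fx=2.1,fy=2.1,interpolation=cv2.INTER_CUBIC))"
```

```text
(no output)
```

View pics/v1.png

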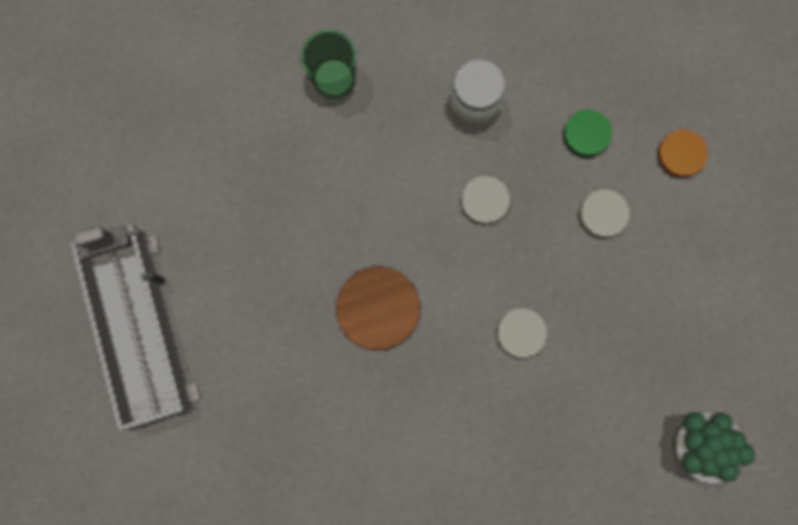

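```bash
cat > seg.py <<'E'
from h import *
def fit(P,im,kind,z,around=None):
    """centroid (bbox-free) of discs: colour blobs whose surface is near height z"""
    hsv=cv2.cvtColor(im,cv2.COLOR_BGR2HSV)
    m=((hsv[...,1]<55)&(hsv[...,2]>120)) if kind=='tab' else ((hsv[...,1]>100)&(hsv[...,0]<20)&(hsv[...,2]>60))
    m&=abs(P[...,2]-z)<.012
    n,l,s,c=cv2.connectedComponentsWithStats(m.astype(np.uint8))
    out=[]
    for i in range(1,n):
        if s[i,4]<100: continue
        Q=P[l==i]; 
        out.append((c[i].round(1),s[i,4],np.median(Q,0).round(4),Q[:,:2].mean(0).round(4),(np.percentile(Q[:,:2],98,0)-np.percentile(Q[:,:2],2,0)).round(3)))
    return out
E
python3 - <<'E'
from seg import *
for n in('top','scene'):
    z=np.load(n+'0.npz')
    for k,h in(('tab',.018),('plate',.012)):
        for r in fit(z['P'],z['im'],k,h): print(n,k,*r)
E
```

```text
top tab [321.1 194.3] 395 [ 0.6166 -0.1474  0.0192] [ 0.6163 -0.1477] [0.052 0.053]
top tab [378.  200.7] 401 [ 0.5956 -0.2946  0.019 ] [ 0.5962 -0.295 ] [0.051 0.053]
top tab [160.5 258.5] 405 [0.4576 0.2701 0.0077] [0.4592 0.2696] [0.182 0.063]
top tab [149.5 263.5] 516 [0.4426 0.2965 0.0079] [0.4469 0.2968] [0.179 0.07 ]
top tab [338.7 257.9] 429 [ 0.4503 -0.1865  0.0191] [ 0.4505 -0.1867] [0.052 0.053]
top tab [271.9 408.9] 267 [ 0.0924 -0.0143  0.0127] [ 0.0912 -0.0115] [0.038 0.123]
top plate [414.8 172.7] 418 [ 0.6688 -0.3957  0.0191] [ 0.6692 -0.3958] [0.054 0.054]
top plate [269.5 246.4] 1214 [ 0.4839 -0.0119  0.013 ] [ 0.4838 -0.0112] [0.09 0.09]
scene tab [250.1 184.9] 232 [ 0.4521 -0.1817  0.0205] [ 0.4509 -0.1818] [0.063 0.053]
scene tab [195.9 207.4] 255 [ 0.598  -0.29    0.0201] [ 0.5979 -0.2897] [0.054 0.053]
scene tab [396.2 234.5] 645 [0.4383 0.2842 0.0086] [0.4374 0.2835] [0.158 0.073]
scene tab [236.1 228.9] 283 [ 0.6178 -0.1428  0.0201] [ 0.6177 -0.1428] [0.055 0.053]
scene plate [296.7 213.6] 754 [ 0.4903 -0.0061  0.0143] [ 0.4901 -0.0064] [0.091 0.091]
scene plate [153.1 215.6] 317 [ 0.6762 -0.3895  0.0198] [ 0.6757 -0.3897] [0.053 0.055]
```

Emit:
arm_command:
  motion: [0, 0, 0, 0, 0, -0.132, 0.088, 0, 0, 0, 0, 0, -0.132, 0.088, -0.043, 0.0235, 0.0025, 0, 0, 0, 0.088, -0.043, 0.0235, 0.0025, 0, 0, 0, 0.088, -0.043, 0.0235, 0.0025, 0, 0, 0, 0.088]
  newtons: 15

```text
clock: 2.15
position: [0.2146, 0.4003, 0.2311]
tcp_rot: [0.707, 0.707, 0.0, 0.0]
force: [1.3, 0.1, 0.7]
width: 0.999
```

Emit:
arm_command:
  motion: [-0.043, 0.0235, 0.0025, 0, 0, 0, 0.088, -0.043, 0.0235, 0.0025, 0, 0, 0, 0.088, -0.043, 0.0235, 0.0025, 0, 0, 0, 0.088, -0.043, 0.0235, 0.0025, 0, 0, 0, 0.088, -0.043, 0.0235, 0.0025, 0, 0, 0, 0.088]

```text
clock: 2.65
position: [0.3322, 0.1849, 0.219]
tcp_rot: [0.707, 0.707, 0.0, 0.0]
force: [1.3, 0.9, -0.2]
width: 1.0
```

Emit:
arm_command:
  motion: [-0.043, 0.0235, 0.0025, 0, 0, 0, 0.088, -0.043, 0.0235, 0.0025, 0, 0, 0, 0.088, -0.043, 0.0235, 0.0025, 0, 0, 0, 0.088, -0.043, 0.0235, 0.0025, 0, 0, 0, 0.088, -0.043, 0.0235, 0.0025, 0, 0, 0, 0.088]

```text
clock: 3.15
position: [0.4496, -0.0306, 0.2064]
tcp_rot: [0.708, 0.707, 0.0, 0.0]
force: [-0.2, 1.4, 1.0]
width: 0.995
```

Emit:
arm_command:
  motion: [-0.043, 0.0235, 0.0025, 0, 0, 0, 0.088, -0.043, 0.0235, 0.0025, 0, 0, 0, 0.088, 0, 0, 0, 0, 0, 0, 0.088, 0, 0, 0, 0, 0, 0, 0.088]

```text
clock: 3.55
position: [0.4958, -0.115, 0.2008]
tcp_rot: [0.708, 0.706, -0.0, -0.001]
force: [-0.4, 0.3, 0.5]
width: 0.998
```

```bash
python3 - <<'E'
from seg import *
st=manip.observe();print(st['clock'],st['position'])
im,d,P=cloud('wrist');cv2.imwrite('pics/w1.png',im)
for k,h in(('tab',.018),('plate',.012)):
    for r in fit(P,im,k,h): print(k,*r)
E
```

```text
3.55 [ 0.49584429 -0.11496599  0.20079416]
tab [210.5 139.6] 3183 [ 0.4487 -0.182   0.0175] [ 0.4486 -0.182 ] [0.053 0.054]
tab [112.4 274.3] 1613 [ 0.5878 -0.2963  0.0174] [ 0.589  -0.2951] [0.048 0.05 ]
tab [255.6 295. ] 2097 [ 0.6137 -0.1435  0.0174] [ 0.6141 -0.1435] [0.053 0.053]
plate [389.4 172. ] 8369 [ 0.4806 -0.0087  0.0115] [ 0.4812 -0.0086] [0.092 0.092]
```

View pics/w1.png

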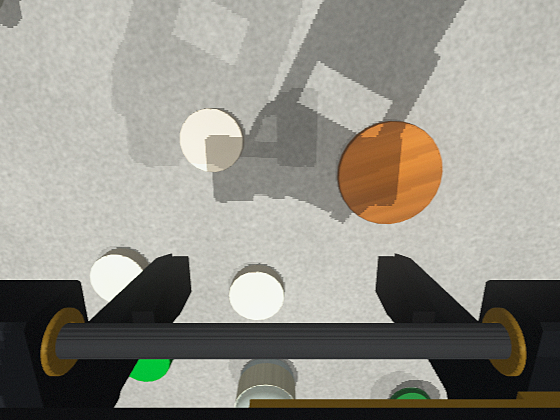

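Emit:
arm_command:
  motion: [-0.0168, -0.0118, 0.0375, 0, 0, 0, 0.088, -0.0168, -0.0118, 0.0375, 0, 0, 0, 0.088, -0.0167, -0.0118, 0.0375, 0, 0, 0, 0.088, -0.0167, -0.0117, 0.0375, 0, 0, 0, 0.088, 0, 0, 0, 0, 0, 0, 0.088]

```text
clock: 4.1
position: [0.4461, -0.1802, 0.0485]
tcp_rot: [0.708, 0.707, -0.001, -0.004]
force: [-0.6, -0.1, -0.2]
width: 0.997
```

Emit:
arm_command:
  motion: [0, 0, 0.023, 0, 0, 0, 0.088, 0, 0, 0.023, 0, 0, 0, 0.088, 0, 0, 0, 0, 0, 0, 0.088]

```text
clock: 4.4
position: [0.4487, -0.1798, 0.0051]
tcp_rot: [0.707, 0.707, -0.0, -0.001]
force: [-0.2, 0.2, 0.5]
width: 0.998
```

Emit:
arm_command:
  motion: [0, 0, 0, 0, 0, 0, 0.05, 0, 0, 0, 0, 0, 0, 0.05, 0, 0, 0, 0, 0, 0, 0.05, 0, 0, 0, 0, 0, 0, 0.05, 0, 0, 0, 0, 0, 0, 0.05]

```text
clock: 4.9
position: [0.4492, -0.1816, 0.0062]
tcp_rot: [0.707, 0.707, 0.0, 0.001]
force: [-0.4, 1.8, 6.6]
width: 0.678
```

Emit:
arm_command:
  motion: [0, 0, -0.03, 0, 0, 0, 0.05, 0, 0, -0.03, 0, 0, 0, 0.05, 0.0436, 0.0082, 0, 0, 0, 0, 0.05, 0.0436, 0.0082, 0, 0, 0, 0, 0.05, 0.0436, 0.0083, 0, 0, 0, 0, 0.05]

```text
clock: 5.4
position: [0.4736, -0.0494, 0.0657]
tcp_rot: [0.708, 0.706, 0.0, 0.0]
force: [0.0, -0.1, 0.5]
width: 0.674
```

Emit:
arm_command:
  motion: [0.0437, 0.0083, 0, 0, 0, 0, 0.05, 0, 0, 0, 0, 0, 0, 0.05, 0, 0, 0, 0, 0, 0, 0.05]

```text
clock: 5.7
position: [0.4819, -0.0064, 0.0654]
tcp_rot: [0.707, 0.708, -0.0, 0.0]
force: [1.0, -0.2, -1.1]
width: 0.677
```

```bash
python3 - <<'E'
from seg import *
st=manip.observe();print(st['clock'],st['position'],st['width'])
im,d,P=cloud('wrist');cv2.imwrite('pics/w2.png',im)
for k,h in(('tab',.078),('tab',.018),('plate',.012)):
    for r in fit(P,im,k,h): print(k,*r)
E
```

```text
5.7 [ 0.48186025 -0.00640048  0.06537568] 0.6773551842199363
tab [282.8 274.3] 11829 [ 0.4758 -0.0054  0.0766] [ 0.4758 -0.0054] [0.045 0.053]
plate [277.4 200.7] 10140 [ 0.4593 -0.0095  0.0114] [ 0.4601 -0.0087] [0.058 0.094]
```

View pics/w2.png

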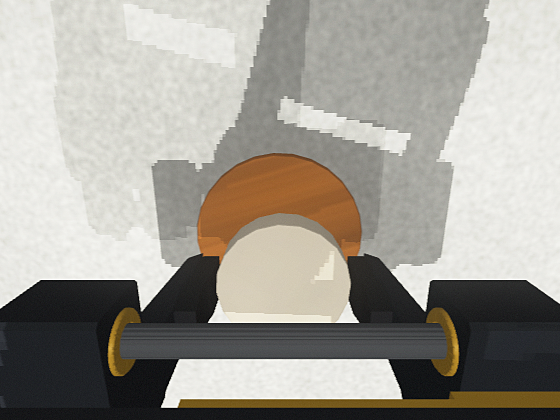

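Emit:
arm_command:
  motion: [-0.0025, 0, 0.02, 0, 0, 0, 0.05, 0, 0, 0.017, 0, 0, 0, 0.05, 0, 0, 0.01, 0, 0, 0, 0.05, 0, 0, 0, 0, 0, 0, 0.05, 0, 0, 0, 0, 0, 0, 0.05]

```text
clock: 6.25
position: [0.482, -0.0103, 0.0184]
tcp_rot: [0.708, 0.706, -0.0, -0.0]
force: [-0.4, -0.4, -0.4]
width: 0.677
```

Emit:
arm_command:
  motion: [0, 0, 0, 0, 0, 0, 0.075, 0, 0, 0, 0, 0, 0, 0.075, 0, 0, 0, 0, 0, 0, 0.075, 0, 0, 0, 0, 0, 0, 0.075]

```text
clock: 6.65
position: [0.482, -0.0094, 0.0184]
tcp_rot: [0.707, 0.707, 0.0, 0.0]
force: [0.9, 0.2, -0.6]
width: 0.855
```

Emit:
arm_command:
  motion: [0, 0, -0.03, 0, 0, 0, 0.075, 0, 0, -0.045, 0, 0, 0, 0.088, 0, 0, -0.045, 0, 0, 0, 0.088, -0.04, 0.02, -0.02, 0, 0, 0, 0.088, -0.04, 0.02, 0, 0, 0, 0, 0.088]

```text
clock: 7.15
position: [0.5233, -0.0902, 0.1621]
tcp_rot: [0.707, 0.708, 0.001, 0.003]
force: [1.2, 0.2, -0.8]
width: 1.002
```

Emit:
arm_command:
  motion: [-0.04, 0.02, 0, 0, 0, 0, 0.088, 0, 0, 0, 0, 0, 0, 0.088, 0, 0, 0, 0, 0, 0, 0.088]

```text
clock: 7.45
position: [0.5416, -0.1299, 0.1578]
tcp_rot: [0.708, 0.706, -0.0, -0.0]
force: [-0.1, 0.5, -0.3]
width: 0.998
```

```bash
cat > look.py <<'E'
from seg import *
import sys
st=manip.observe();print(st['clock'],st['position'],st['width'])
for cam in sys.argv[1].split(','):
    im,d,P=cloud(cam);cv2.imwrite(f'pics/{sys.argv[2]}{cam}.png',im)
    for k,h in[('tab',float(a)) for a in sys.argv[3:]]+[('plate',.012)]:
        for r in fit(P,im,k,h): print(cam,k,*r)
E
python3 look.py wrist,top l1 .018 .03
```

```text
7.45 [ 0.54160656 -0.12989608  0.15782612] 0.9983154855967581
wrist tab [436.3 128.1] 3383 [ 0.4809 -0.0092  0.0293] [ 0.4812 -0.0089] [0.053 0.055]
wrist tab [105.  255.2] 3167 [ 0.5934 -0.2902  0.0174] [ 0.5937 -0.2902] [0.054 0.054]
wrist tab [266.9 274.1] 3054 [ 0.6127 -0.1436  0.0174] [ 0.613  -0.1436] [0.055 0.053]
wrist tab [435.7 128.1] 4564 [ 0.4809 -0.0097  0.0296] [ 0.4812 -0.0097] [0.053 0.053]
wrist plate [422.9 125.8] 7278 [ 0.4787 -0.0171  0.0115] [ 0.481  -0.0127] [0.095 0.096]
top tab [380.3 201.3] 313 [ 0.593  -0.3003  0.0194] [ 0.5944 -0.3007] [0.053 0.044]
top tab [154. 258.] 880 [0.4594 0.2855 0.0078] [0.4607 0.2858] [0.17 0.09]
top tab [380.3 201.2] 240 [ 0.593  -0.3002  0.0199] [ 0.5947 -0.3005] [0.055 0.042]
top tab [263.4 245.2] 134 [0.4838 0.0044 0.0308] [0.4855 0.0037] [0.046 0.023]
top plate [414.8 172.7] 418 [ 0.6687 -0.3959  0.0191] [ 0.6693 -0.3958] [0.055 0.054]
top plate [258.  243.5] 320 [0.4933 0.0207 0.0127] [0.4918 0.0181] [0.085 0.047]
```

Emit:
arm_command:
  motion: [-0.0046, 0.0238, 0.036, 0, 0, 0, 0.088, -0.0046, 0.0238, 0.036, 0, 0, 0, 0.088, -0.0045, 0.0238, 0.036, 0, 0, 0, 0.088, 0, 0, 0, 0, 0, 0, 0.088, 0, 0, 0.022, 0, 0, 0, 0.088]

```text
clock: 8.05
position: [0.6141, -0.1425, 0.03]
tcp_rot: [0.707, 0.707, 0.001, 0.002]
force: [1.0, -0.2, 0.9]
width: 0.996
```

Emit:
arm_command:
  motion: [0, 0, 0.0222, 0, 0, 0, 0.088, 0, 0, 0, 0, 0, 0, 0.088, 0, 0, 0, 0, 0, 0, 0.088]

```text
clock: 8.35
position: [0.6132, -0.1427, 0.0076]
tcp_rot: [0.707, 0.707, 0.0, 0.0]
force: [0.5, 0.1, 1.3]
width: 0.996
```

Emit:
arm_command:
  motion: [0, 0, 0, 0, 0, 0, 0.05, 0, 0, 0, 0, 0, 0, 0.05, 0, 0, 0, 0, 0, 0, 0.05, 0, 0, 0, 0, 0, 0, 0.05, 0, 0, 0, 0, 0, 0, 0.05]

```text
clock: 8.85
position: [0.6134, -0.1434, 0.0066]
tcp_rot: [0.707, 0.707, 0.0, 0.0]
force: [-1.1, 0.2, 4.4]
width: 0.672
```

Emit:
arm_command:
  motion: [0, 0, -0.035, 0, 0, 0, 0.05, 0, 0, -0.035, 0, 0, 0, 0.05, 0, 0, 0, 0, 0, 0, 0.05, 0, 0, 0, 0, 0, 0, 0.05]

```text
clock: 9.25
position: [0.6131, -0.1432, 0.0762]
tcp_rot: [0.707, 0.707, 0.0, 0.0]
force: [-0.1, -0.3, -1.9]
width: 0.671
```

Emit:
arm_command:
  motion: [0.0335, -0.0329, 0, 0, 0, 0, 0.05, 0.0335, -0.0329, 0, 0, 0, 0, 0.05, 0.0335, -0.0329, 0, 0, 0, 0, 0.05, 0.0335, -0.033, 0, 0, 0, 0, 0.05, 0, 0, 0, 0, 0, 0, 0.05]

```text
clock: 9.75
position: [0.4764, -0.0055, 0.0746]
tcp_rot: [0.706, 0.708, -0.002, -0.004]
force: [-0.3, -0.8, -0.6]
width: 0.67
```

Emit:
arm_command:
  motion: [0, 0, 0.015, 0, 0, 0, 0.05, 0, 0, 0.015, 0, 0, 0, 0.05, 0, 0, 0, 0, 0, 0, 0.05, 0, 0, 0, 0, 0, 0, 0.05]

```text
clock: 10.15
position: [0.4815, -0.0094, 0.0455]
tcp_rot: [0.707, 0.707, -0.0, -0.001]
force: [0.7, 0.1, -0.3]
width: 0.674
```

Aligned; lower the last 8 mm, release, rise and head towards the last tablet.

Emit:
arm_command:
  motion: [0, 0, 0.005, 0, 0, 0, 0.05, 0, 0, 0.0032, 0, 0, 0, 0.05, 0, 0, 0, 0, 0, 0, 0.05, 0, 0, 0, 0, 0, 0, 0.05]

```text
clock: 10.55
position: [0.4816, -0.0092, 0.0379]
tcp_rot: [0.707, 0.707, 0.0, 0.0]
force: [-0.8, -0.3, -0.5]
width: 0.674
```

Emit:
arm_command:
  motion: [0, 0, 0, 0, 0, 0, 0.075, 0, 0, 0, 0, 0, 0, 0.075, 0, 0, 0, 0, 0, 0, 0.075, 0, 0, 0, 0, 0, 0, 0.075]

```text
clock: 10.95
position: [0.4816, -0.0092, 0.0379]
tcp_rot: [0.707, 0.707, 0.0, 0.0]
force: [-0.2, -0.0, 0.9]
width: 0.853
```

Emit:
arm_command:
  motion: [0, 0, -0.03, 0, 0, 0, 0.075, 0, 0, -0.045, 0, 0, 0, 0.088, 0, 0, -0.04, 0, 0, 0, 0.088, -0.045, 0.012, 0, 0, 0, 0, 0.088, -0.045, 0.012, 0, 0, 0, 0, 0.088]

```text
clock: 11.45
position: [0.5061, -0.0997, 0.1545]
tcp_rot: [0.706, 0.708, 0.001, 0.002]
force: [0.5, -0.3, -0.5]
width: 1.0
```

Emit:
arm_command:
  motion: [-0.045, 0.012, 0, 0, 0, 0, 0.088, -0.045, 0.012, 0, 0, 0, 0, 0.088, 0, 0, 0, 0, 0, 0, 0.088, 0, 0, 0, 0, 0, 0, 0.088]

```text
clock: 11.85
position: [0.5292, -0.1897, 0.1524]
tcp_rot: [0.708, 0.706, -0.0, -0.001]
force: [-0.5, 0.8, -0.7]
width: 0.998
```

```bash
python3 look.py wrist l2 .018 .03 .048
```

```text
11.85 [ 0.52918558 -0.1896634   0.15239181] 0.997584998228303
wrist tab [488.  123.2] 246 [ 0.4625 -0.0312  0.0282] [ 0.4648 -0.0306] [0.03 0.02]
wrist tab [174.4 258.3] 1323 [ 0.5784 -0.2827  0.0173] [ 0.5821 -0.2856] [0.047 0.055]
wrist tab [325.9 378.1] 240 [ 0.7081 -0.1459  0.0215] [ 0.709  -0.1463] [0.009 0.022]
wrist tab [492.5 126.8] 516 [ 0.4627 -0.0307  0.0296] [ 0.4675 -0.029 ] [0.048 0.031]
wrist tab [326.9 384.7] 328 [ 0.7083 -0.1461  0.0298] [ 0.709  -0.1464] [0.009 0.021]
wrist tab [526.3 148.9] 4881 [ 0.4822 -0.0117  0.0475] [ 0.4824 -0.0119] [0.053 0.047]
wrist tab [334.9 395.5] 165 [ 0.708  -0.1387  0.0446] [ 0.7086 -0.1406] [0.008 0.036]
wrist plate [481.4 137.7] 5973 [ 0.4716 -0.0302  0.0114] [ 0.478  -0.0254] [0.096 0.082]
```

Emit:
arm_command:
  motion: [-0.0335, 0.0215, 0.029, 0, 0, 0, 0.088, -0.0335, 0.0215, 0.029, 0, 0, 0, 0.088, -0.0335, 0.0215, 0.029, 0, 0, 0, 0.088, 0, 0, 0, 0, 0, 0, 0.088, 0, 0, 0.02, 0, 0, 0, 0.088]

```text
clock: 12.4
position: [0.5949, -0.2892, 0.0469]
tcp_rot: [0.707, 0.707, 0.0, 0.001]
force: [-0.3, -0.2, -0.4]
width: 1.002
```

Emit:
arm_command:
  motion: [0, 0, 0.02, 0, 0, 0, 0.088, 0, 0, 0.0185, 0, 0, 0, 0.088, 0, 0, 0, 0, 0, 0, 0.088]

```text
clock: 12.7
position: [0.593, -0.2872, 0.006]
tcp_rot: [0.707, 0.707, -0.0, -0.002]
force: [-0.9, -0.8, 0.5]
width: 1.004
```

Emit:
arm_command:
  motion: [0, 0, 0, 0, 0, 0, 0.05, 0, 0, 0, 0, 0, 0, 0.05, 0, 0, 0, 0, 0, 0, 0.05, 0, 0, 0, 0, 0, 0, 0.05, 0, 0, 0, 0, 0, 0, 0.05]

```text
clock: 13.2
position: [0.5942, -0.2899, 0.0083]
tcp_rot: [0.707, 0.707, 0.0, 0.001]
force: [0.3, 0.2, 6.9]
width: 0.678
```

Emit:
arm_command:
  motion: [0, 0, -0.04, 0, 0, 0, 0.05, 0, 0, -0.045, 0, 0, 0, 0.05, 0, 0, 0, 0, 0, 0, 0.05, 0, 0, 0, 0, 0, 0, 0.05]

```text
clock: 13.6
position: [0.594, -0.2898, 0.093]
tcp_rot: [0.707, 0.707, 0.0, 0.001]
force: [-0.1, 0.3, -0.9]
width: 0.675
```

Emit:
arm_command:
  motion: [0.04, -0.0161, 0, 0, 0, 0, 0.05, 0.04, -0.0161, 0, 0, 0, 0, 0.05, 0.04, -0.0161, 0, 0, 0, 0, 0.05, 0.04, -0.016, 0, 0, 0, 0, 0.05, 0.04, -0.016, 0, 0, 0, 0, 0.05]

```text
clock: 14.1
position: [0.512, -0.088, 0.0908]
tcp_rot: [0.708, 0.707, -0.001, -0.002]
force: [0.7, 0.4, -0.4]
width: 0.671
```

Emit:
arm_command:
  motion: [0.04, -0.016, 0, 0, 0, 0, 0.05, 0.0405, -0.0161, 0, 0, 0, 0, 0.05, 0, 0, 0, 0, 0, 0, 0.05, 0, 0, 0.014, 0, 0, 0, 0.05, 0, 0, 0.012, 0, 0, 0, 0.05]

```text
clock: 14.6
position: [0.4814, -0.0093, 0.0651]
tcp_rot: [0.707, 0.707, -0.0, -0.001]
force: [0.2, 0.1, -0.8]
width: 0.677
```

Emit:
arm_command:
  motion: [0, 0, 0, 0, 0, 0, 0.05, 0, 0, 0, 0, 0, 0, 0.05]

```text
clock: 14.8
position: [0.4816, -0.0095, 0.0658]
tcp_rot: [0.708, 0.707, -0.0, -0.001]
force: [-1.1, 0.1, -1.3]
width: 0.675
```

Emit:
arm_command:
  motion: [0, 0, 0.006, 0, 0, 0, 0.05, 0, 0, 0.003, 0, 0, 0, 0.05, 0, 0, 0, 0, 0, 0, 0.05, 0, 0, 0, 0, 0, 0, 0.05]

```text
clock: 15.2
position: [0.4817, -0.0092, 0.0574]
tcp_rot: [0.707, 0.707, -0.0, -0.0]
force: [0.9, -0.1, -1.2]
width: 0.671
```

Emit:
arm_command:
  motion: [0, 0, 0, 0, 0, 0, 0.075, 0, 0, 0, 0, 0, 0, 0.075, 0, 0, 0, 0, 0, 0, 0.075, 0, 0, 0, 0, 0, 0, 0.075]

```text
clock: 15.6
position: [0.4818, -0.0092, 0.0574]
tcp_rot: [0.707, 0.707, 0.0, 0.0]
force: [0.1, -0.8, 0.0]
width: 0.85
```

Emit:
arm_command:
  motion: [0, 0, -0.03, 0, 0, 0, 0.075, 0, 0, -0.045, 0, 0, 0, 0.088, 0, 0, -0.045, 0, 0, 0, 0.088, 0.045, 0, 0, 0, 0, 0, 0.088, 0.045, 0, 0, 0, 0, 0, 0.088]

```text
clock: 16.1
position: [0.4823, 0.0812, 0.1788]
tcp_rot: [0.708, 0.706, 0.001, 0.001]
force: [0.8, -0.8, -0.2]
width: 0.997
```

Emit:
arm_command:
  motion: [0.045, 0, 0, 0, 0, 0, 0.088, 0.045, 0, 0, 0, 0, 0, 0.088, 0, 0, 0, 0, 0, 0, 0.088, 0, 0, 0, 0, 0, 0, 0.088]

```text
clock: 16.5
position: [0.4816, 0.1714, 0.1772]
tcp_rot: [0.707, 0.708, -0.0, 0.0]
force: [0.3, 0.0, -0.8]
width: 0.997
```

```bash
python3 look.py wrist,top l3 .03 .048 .066
```

```text
16.5 [0.48157111 0.1713826  0.17721174] 0.9965740154661623
wrist tab [408.8 156. ] 1596 [0.4425 0.2801 0.027 ] [0.4482 0.2816] [0.186 0.056]
wrist tab [421.1 125.1] 3863 [0.4128 0.2754 0.0545] [0.4216 0.2785] [0.19  0.123]
wrist tab [426.2 140.4] 3091 [0.4225 0.2903 0.0548] [0.4339 0.2838] [0.208 0.122]
wrist tab [ 53.  208.4] 4300 [ 0.4814 -0.0077  0.0654] [ 0.4818 -0.0076] [0.053 0.053]
wrist plate [107.5 184.3] 4652 [0.4654 0.015  0.0113] [0.4748 0.0097] [0.096 0.086]
top tab [269.1 244.5] 456 [ 0.4828 -0.0119  0.067 ] [ 0.4834 -0.0121] [0.052 0.053]
top plate [414.7 172.6] 416 [ 0.6691 -0.3956  0.0193] [ 0.6696 -0.3957] [0.055 0.054]
top plate [269.7 247.5] 678 [ 0.4778 -0.013   0.013 ] [ 0.4809 -0.0117] [0.095 0.095]
```

View pics/l3wrist.png

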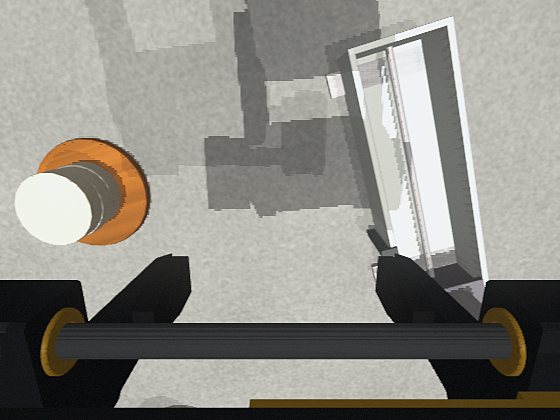

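```bash
python3 - <<'E'
from seg import *
for cam in('wrist','top','scene'):
    im,d,P=cloud(cam);cv2.imwrite(f'pics/t{cam}.png',im);np.savez('t'+cam,im=im,P=P)
    g=im.max(-1);reg=(P[...,0]>.3)&(P[...,0]<.65)&(P[...,1]>.17)&(P[...,1]<.4)
    if cam=='wrist': reg&=np.arange(420)[:,None]<275
    w=reg&(abs(P[...,2]-.056)<.004)&(g>(180 if cam=='wrist' else 110))
    Q=P[w][:,:2]
    (c,s,a)=cv2.minAreaRect(Q.astype(np.float32));print(cam,'walltop n',len(Q),'rect',np.round(c,4),np.round(s,4),a)
    for nm,m in(('handle',reg&(P[...,2]>.098)&(P[...,2]<.115)),('plate/ptr',reg&(P[...,2]>.06)&(P[...,2]<.07)),('mark',reg&(P[...,2]>.03)&(P[...,2]<.07)&(g<45))):
        n,l,st,ce=cv2.connectedComponentsWithStats(m.astype(np.uint8))
        for i in range(1,n):
            if st[i,4]>6:
                Z=P[l==i];print('  ',nm,ce[i].round(),st[i,4],np.median(Z,0).round(4),np.ptp(Z,0).round(3))
E
python3 -c "
import cv2,numpy as np
a=cv2.imread('pics/ttop.png')[195:310,100:200];b=cv2.imread('pics/tscene.png')[190:305,350:450]
cv2.imwrite('pics/v2.png',np.hstack([cv2.resize(x,None,fx=4,fy=4,interpolation=cv2.INTER_CUBIC) for x in(a,b)]))"
```

```text
wrist walltop n 3380 rect [0.4545 0.2842] [0.2088 0.0763] 16.4494571685791
top walltop n 45 rect [0.4474 0.2768] [0.033  0.0835] 4.441985130310059
scene walltop n 315 rect [0.4649 0.2865] [0.2315 0.0787] 16.373037338256836
   handle [406. 256.] 93 [0.568  0.316  0.1084] [0.021 0.031 0.015]
   plate/ptr [400. 265.] 157 [0.5708 0.31   0.0651] [0.043 0.076 0.01 ]
   mark [382. 249.] 13 [0.5267 0.2596 0.0439] [0.004 0.006 0.025]
```

View pics/v2.png

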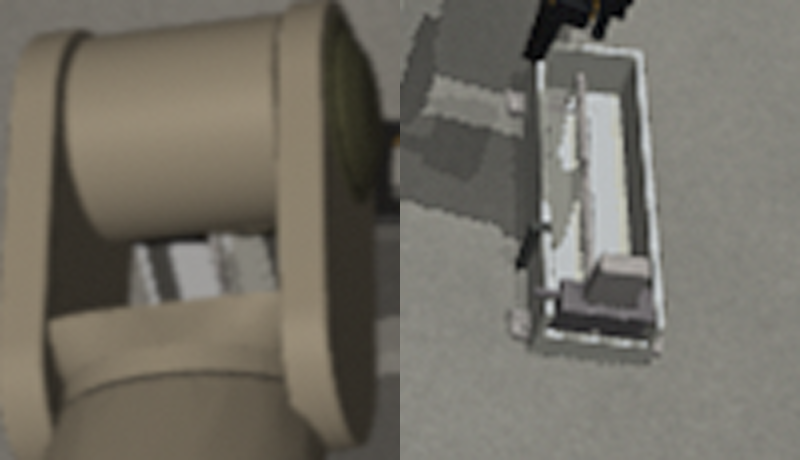

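Emit:
arm_command:
  motion: [0.0255, 0.0415, -0.0115, 0, 0, 0, 0.088, 0.0255, 0.0415, -0.0115, 0, 0, 0, 0.088, 0, 0, 0, 0, 0, 0.142, 0.088, 0, 0, 0, 0, 0, 0.142, 0.088, 0, 0, 0, 0, 0, 0.142, 0.088]

```text
clock: 17.25
position: [0.5652, 0.2209, 0.2]
tcp_rot: [0.843, 0.538, -0.0, -0.0]
force: [-0.3, -0.2, -0.1]
width: 0.999
```

Emit:
arm_command:
  motion: [0, 0, 0, 0, 0, 0.142, 0.088, 0, 0, 0, 0, 0, 0.142, 0.088, 0, 0, 0, 0, 0, 0.142, 0.088, 0, 0, 0, 0, 0, 0.142, 0.088, 0, 0, 0, 0, 0, 0.142, 0.088]

```text
clock: 17.75
position: [0.5651, 0.2207, 0.2003]
tcp_rot: [0.977, 0.212, -0.0, 0.0]
force: [0.5, -0.2, -0.1]
width: 1.0
```

Emit:
arm_command:
  motion: [0, 0, 0, 0, 0, 0.142, 0.088, 0, 0, 0, 0, 0, 0, 0.088, 0, 0, 0, 0, 0, 0, 0.088, 0, 0, 0, 0, 0, 0, 0.088]

```text
clock: 18.15
position: [0.5649, 0.2213, 0.2003]
tcp_rot: [0.989, 0.147, -0.0, 0.0]
force: [0.3, -0.3, 0.1]
width: 0.997
```

```bash
cat > trough.py <<'E'
from seg import *
import sys
st=manip.observe();x=R.from_quat(st['tcp_rot']).as_matrix()[:,0];print(st['clock'],st['position'],'phi',np.arctan2(x[1],x[0]))
im,d,P=cloud('wrist');cv2.imwrite(f'pics/{sys.argv[1]}.png',im);np.savez(sys.argv[1],im=im,P=P)
for t in('follower','handle','pointer','mark'):
    for r in manip.recognise('wrist',t)[:2]:
        b=r['box'];print(t,round(r['confidence'],2),np.round(b),P[int(b[1]),int(b[0])].round(4))
E
python3 trough.py t1
```

```text
18.15 [0.56490433 0.22134474 0.20031194] phi 0.2942146708335567
follower 0.76 [318.  98.  34. 101.] [0.5618 0.3071 0.1082]
handle 0.63 [316.  96.  34. 105.] [0.5604 0.3073 0.1078]
pointer 0.68 [317.  95.  32. 100.] [0.5609 0.3082 0.1064]
mark 0.58 [254. 138.  15.  18.] [0.5248 0.264  0.0498]
```

View pics/t1.png

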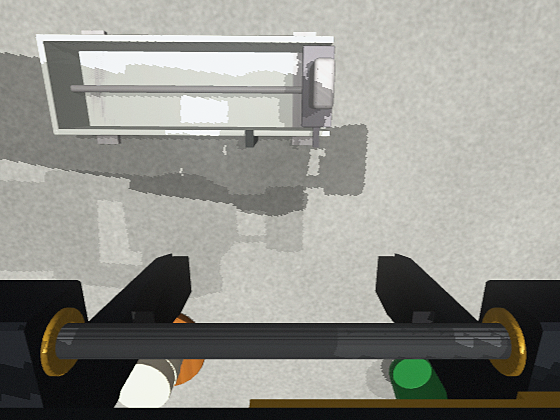

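```bash
python3 - <<'E'
import numpy as np,cv2
z=np.load('t1.npz');im,P=z['im'],z['P'];g=im.max(-1)
rows=np.arange(420)[:,None]<240
w=rows&(abs(P[...,2]-.0555)<.004)&(g>170)
Q=P[w][:,:2];Q=Q[Q[:,1]>.17]
c,s,a=cv2.minAreaRect(Q.astype(np.float32));print('rect',c,s,a)
th=np.radians(a if a<45 else a-90);ex=np.array([np.cos(th),np.sin(th)]);ey=np.array([-ex[1],ex[0]]);c=np.array(c);print('yaw',th)
def rep(n,m):
    Z=P[m];xy=(Z[:,:2]-c);print(n,m.sum(),'med',np.median(Z,0).round(4),'along',np.percentile(xy@ex,[2,50,98]).round(4),'across',np.percentile(xy@ey,[2,50,98]).round(4),'z',np.percentile(Z[:,2],[2,50,98]).round(4))
rep('handletop',rows&(P[...,2]>.1))
r=lambda u0,u1,v0,v1:((np.mgrid[:420,:560][1]>=u0)&(np.mgrid[:420,:560][1]<=u1)&(np.mgrid[:420,:560][0]>=v0)&(np.mgrid[:420,:560][0]<=v1))
rep('mark',r(240,264,128,150)&(g<90)&(P[...,2]>.04))
rep('marktop',r(240,264,128,150)&(g<90)&(P[...,2]>.047))
rep('pointer',r(308,326,130,150)&(P[...,2]>.058))
rep('crossplate',r(295,335,40,150)&(abs(P[...,2]-.063)<.006))
E
```

```text
rect (0.46389955282211304, 0.2872716784477234) (0.2297990918159485, 0.07587176561355591) 16.51491355895996
yaw 0.288239617286106
handletop 1609 med [0.5593 0.3095 0.1077] along [0.0773 0.0996 0.1098] across [-0.0159 -0.0075  0.0144] z [0.1043 0.1077 0.3458]
mark 132 med [0.5229 0.2625 0.0565] along [0.0465 0.0497 0.0522] across [-0.0465 -0.0407 -0.0334] z [0.0437 0.0565 0.058 ]
marktop 123 med [0.5226 0.2626 0.0565] along [0.0465 0.0492 0.0522] across [-0.0465 -0.0407 -0.0334] z [0.0535 0.0565 0.058 ]
pointer 118 med [0.5739 0.2793 0.0625] along [0.1008 0.1032 0.1058] across [-0.0454 -0.039  -0.0326] z [0.0599 0.0625 0.064 ]
crossplate 1469 med [0.5605 0.3038 0.0625] along [0.0914 0.0997 0.1145] across [-0.0423 -0.0112  0.0289] z [0.0605 0.0625 0.0643]
```

Emit:
arm_command:
  motion: [0.0086, -0.0306, 0.013, 0, 0, 0, 0.088, 0.0086, -0.0306, 0.013, 0, 0, 0, 0.088, 0.0085, -0.0305, 0.013, 0, 0, 0.006, 0.088, 0, 0, 0, 0, 0, 0, 0.088, 0, 0, 0, 0, 0, 0, 0.088]

```text
clock: 18.9
position: [0.5628, 0.3171, 0.1611]
tcp_rot: [0.99, 0.143, -0.0, 0.0]
force: [-0.6, -0.9, 0.1]
width: 0.998
```

Emit:
arm_command:
  motion: [0, 0, 0.03, 0, 0, 0, 0.088, 0, 0, 0.03, 0, 0, 0, 0.088, 0, 0, 0.029, 0, 0, 0, 0.088, 0, 0, 0, 0, 0, 0, 0.088]

```text
clock: 19.3
position: [0.5619, 0.3152, 0.0695]
tcp_rot: [0.99, 0.142, -0.003, 0.001]
force: [-0.2, -0.3, 0.2]
width: 0.999
```

Emit:
arm_command:
  motion: [0, 0, 0, 0, 0, 0, 0.005, 0, 0, 0, 0, 0, 0, 0.005, 0, 0, 0, 0, 0, 0, 0.005, 0, 0, 0, 0, 0, 0, 0.005, 0, 0, 0, 0, 0, 0, 0.005]
  newtons: 35

```text
clock: 19.8
position: [0.5632, 0.317, 0.0729]
tcp_rot: [0.99, 0.143, 0.0, -0.0]
force: [-0.2, -0.2, 0.0]
width: 0.573
```

Emit:
arm_command:
  motion: [0, 0, 0, 0, 0, 0, 0.005, 0, 0, 0, 0, 0, 0, 0.005, 0, 0, 0, 0, 0, 0, 0.005, 0, 0, 0, 0, 0, 0, 0.005, 0, 0, 0, 0, 0, 0, 0.005]

```text
clock: 20.3
position: [0.5634, 0.3171, 0.0723]
tcp_rot: [0.99, 0.143, 0.001, -0.0]
force: [3.2, 1.7, -1.9]
width: 0.157
```

Emit:
arm_command:
  motion: [-0.006, 0, 0, 0, 0, 0, 0.005, -0.01, 0, 0, 0, 0, 0, 0.005, -0.01, 0, 0, 0, 0, 0, 0.005, -0.01, 0, 0, 0, 0, 0, 0.005, -0.01, 0, 0, 0, 0, 0, 0.005]

```text
clock: 20.8
position: [0.5196, 0.3041, 0.0723]
tcp_rot: [0.99, 0.142, 0.001, -0.0]
force: [7.7, 2.6, -4.8]
width: 0.155
```

Emit:
arm_command:
  motion: [-0.008, 0, 0, 0, 0, 0, 0.005, 0, 0, 0, 0, 0, 0, 0.005, 0, 0, 0, 0, 0, 0, 0.005, 0, 0, 0, 0, 0, 0, 0.005]

```text
clock: 21.2
position: [0.5122, 0.3019, 0.0723]
tcp_rot: [0.99, 0.142, 0.001, -0.0]
force: [5.9, 1.7, -4.1]
width: 0.157
```

```bash
python3 trough.py t2; python3 look.py scene,top l4 .066; python3 -c "
import cv2,numpy as np
c=cv2.imread('pics/t2.png')[0:420,0:560];b=cv2.imread('pics/l4scene.png')[200:305,350:425]
cv2.imwrite('pics/v3.png',np.hstack([cv2.resize(c[130:420,120:440],(440,400)),cv2.resize(b,(300,400),interpolation=cv2.INTER_CUBIC)]))"
```

```text
21.2 [0.51222048 0.30188918 0.07230393] phi 0.2858343551862549
follower 0.63 [284. 260.  51. 126.] [0.5075 0.3163 0.0867]
handle 0.65 [283. 262.  50. 126.] [0.5071 0.3162 0.0887]
pointer 0.89 [282. 260.  48. 124.] [0.5066 0.3166 0.087 ]
21.45 [0.51223608 0.30188048 0.07228428] 0.15671919146678098
scene tab [297.7 201. ] 277 [ 0.4856 -0.0075  0.0683] [ 0.4855 -0.0074] [0.054 0.053]
scene tab [214.8 263.7] 105 [ 0.7664 -0.1195  0.0662] [ 0.7629 -0.1235] [0.038 0.057]
scene plate [296.5 217.6] 392 [0.5097 0.0066 0.014 ] [ 0.5038 -0.0013] [0.085 0.094]
scene plate [153.1 215.7] 308 [ 0.6761 -0.3885  0.0195] [ 0.6759 -0.3899] [0.052 0.057]
top tab [269.1 244.6] 458 [ 0.4827 -0.012   0.0669] [ 0.4832 -0.0122] [0.052 0.053]
top plate [414.7 172.7] 416 [ 0.6692 -0.3959  0.019 ] [ 0.6694 -0.3958] [0.054 0.054]
top plate [269.8 247.4] 671 [ 0.4779 -0.0131  0.0129] [ 0.4812 -0.012 ] [0.094 0.095]
```

View pics/v3.png

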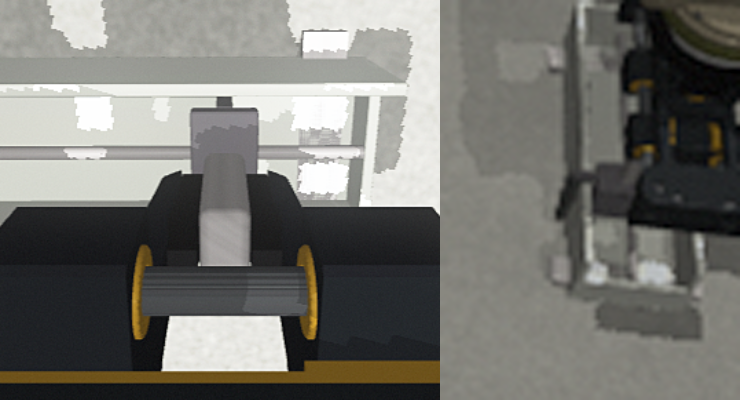

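```bash
python3 - <<'E'
from seg import *
im,d,P=cloud('scene');c=np.array([.4639,.2873]);th=.2882;ex=np.array([np.cos(th),np.sin(th)]);ey=np.array([-ex[1],ex[0]])
z=np.load('tscene.npz')
for n,I,Q in(('before',z['im'],z['P']),('now',im,P)):
    al=(Q[...,:2]-c)@ex;ac=(Q[...,:2]-c)@ey
    for nm,m in(('pointer',(ac<-.03)&(ac>-.055)&(Q[...,2]>.061)&(Q[...,2]<.072)&(al>.02)&(al<.13)),('clip',(ac<-.034)&(ac>-.06)&(Q[...,2]>.02)&(Q[...,2]<.059)&(I.max(-1)<50)&(al>.02)&(al<.1))):
        if m.sum(): print(n,nm,m.sum(),'along',np.percentile(al[m],[5,50,95]).round(4),'across',np.median(ac[m]).round(4),'z',np.median(Q[...,2][m]).round(4))
print(manip.observe()['force'],manip.observe()['width'])
cv2.imwrite('pics/v4.png',cv2.resize(im[225:275,365:425],None,fx=10,fy=10,interpolation=cv2.INTER_CUBIC))
E
```

```text
before pointer 18 along [0.0976 0.1065 0.1141] across -0.0387 z 0.0653
before clip 22 along [0.0516 0.0529 0.0543] across -0.044 z 0.036
now pointer 14 along [0.0469 0.0515 0.0531] across -0.038 z 0.0651
now clip 24 along [0.049  0.0528 0.0545] across -0.0445 z 0.0383
[ 6.6907602   1.73590196 -3.89938116] 0.16155579802471406
```

View pics/v4.png

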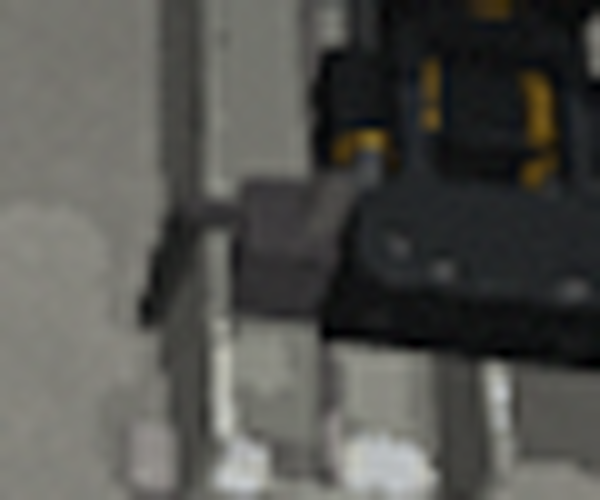

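```bash
python3 -c "
from plant import manip
print(manip.job_done(), manip.observe()['clock'])"
```

```text
the job is handed in; nothing more can be done
the job is handed in; nothing more can be done
```

The three white tablets are stacked on the wooden plate. The gripper is holding the follower's handle with the pointer level with the clip. I handed the job in at about 21.6 s on the robot's clock; no verdict is reported.

**Stack:** The last check put the top tablet at (0.482, -0.008) and 65 mm high by the wrist camera. The plate's centre was at (0.481, -0.009). By the top camera the two were about 2 mm apart. The middle tablet was confirmed only roughly, because the picture edge cut it off; along x it was about 1 mm from the plate's centre.

**Follower:** It was pulled back 53 mm, and the clip measured 54 mm from rest. The wrist camera put the remaining error at about 0.7 mm and the scene camera at about 1.3 mm, in opposite directions, both well inside the 6 mm limit. The force sensor read about 7 N along the trough, which matches the spring, and the jaws were closed to 14 mm on the handle.

**Disagreements:** The scene camera places things 4 to 9 mm off from the wrist camera, so I relied on the wrist camera and used scene readings only for comparing one thing with another.

**Not checked:** I did not measure the tumbler, jar and plant again at the end, but no move went close to them.

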